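# Pour the round sweet from the snack carousel

### The job

Turn the red snack carousel until the compartment holding the round sweet is in front of the spout, gently enough that the sweet stays in; then lift the bar at the back to tip the carousel so that the round sweet rolls down the spout into the white bowl. Let the carousel back down level and let go. Do not touch the round sweet with the gripper, and keep the other two sweets in the carousel.

Things in the scene. Friction and masses are not known exactly. Their poses are not given: they have to be found in the camera images.
- stand: Fixed stand of the red carousel. Origin on the table, below the wheel's vertical axis; y points to the spout, -y to the tipping bar, z up. Its round tray (232 mm wide, rim top 148 mm high) has a 50 mm gap in the rim at +y, where an open gold chute (spout) runs out to 188 mm from the axis, 121 mm above the table when level.
- wheel (a joint): Angle (rad, + anticlockwise from above, -3.6 to 3.6) of the four-compartment wheel; stays where left, light friction. At 0, +-pi/2, +-pi a compartment is centred on the spout (at 0 the empty one) and the 30 mm high dividers lie at 45 deg to the stand's axes. The other three hold a sweet each. Floors slope to the 60 mm hub, so sweets stay in if turned gently (0.1 m/s at the post).
- post (a point): Grip point on the upright round gold post, 14 mm in diameter, that turns the wheel: on its axis, 19 mm below its top, 183 mm above the table, 78 mm from the wheel's axis. It stands on a divider, at -135 deg from the stand's x axis when the wheel reads 0. Dividers and sweets reach up to 154 mm above the table.
- tilt (a joint): Tipping angle (rad) of tray and wheel: 0 level (its stop), up to 0.42 with the spout down and the tipping bar raised. Falls back level by its own weight (about 2 N at the bar). The sweet at the spout rolls out when tipped to 0.3 or more for about a second.
- tip_bar (a point): Middle of the level round gold bar (12 mm in diameter, 94 mm long, along the stand's x, on two legs 84 mm apart), 165 mm from the axis on the side away from the spout, 170 mm above the table when level, rim top 22 mm lower. Lifted, it moves on an arc about the pivot line, parallel to the stand's x, 60 mm from the axis towards the spout, 110 mm above the table.
- ball: The round sweet: gold-foil ball 28 mm in diameter. Origin at its centre. It lies in one of the three filled compartments and may roll about in it.
- block: A sweet to leave in the carousel: gold-foil block 30 x 16 x 14 mm. Origin at its centre.
- coin: A sweet to leave in the carousel: gold-foil disc 28 mm in diameter, 10 mm thick. Origin at its centre.
- bowl: White ceramic bowl, 150 mm across the rim, 50 mm high, standing loose below the spout's end. Origin at the centre of its underside.
Things that resemble listed ones, but are neither listed nor needed, are in the scene too. Several things have the shape of the bowl; the one meant has the colours described above.

How it is judged:
On the way, in this order (a step that is already met when the one before it is completed fails the run):
1. the round sweet's compartment is in front of the spout, tray level, sweet still in the tray (y of ball in the frame of stand above 0.02 m and x of ball in the frame of stand between -0.065 and 0.065 m and horizontal distance between ball and stand below 0.11 m and value of joint tilt below 0.08 rad), for 0.3 s.
2. the carousel is tipped and the round sweet has left it by the spout (value of joint tilt above 0.12 rad and y of ball in the frame of stand above 0.125 m), for 0.05 s.
At the end, for the whole second after the job is handed in: The round sweet lies in the bowl (its centre within 70 mm of the bowl's axis and below the rim), the carousel is level again (tilt under 0.06 rad), and the block and disc sweets are still in the carousel (within 120 mm of its axis) (horizontal distance between ball and bowl below 0.07 m and z of ball in the frame of bowl between 0 and 0.05 m and value of joint tilt below 0.06 rad and horizontal distance between each of block, coin and stand below 0.12 m); the robot touches nothing.
It fails at once if the gripper touches the round sweet (contact force between the fingers and ball above 0.5 N).
It fails at once if another sweet leaves the carousel (horizontal distance between any of block, coin and stand above 0.13 m).
It also fails if it takes over 58 s, if anything falls off the work surface, if the arm or the gripper's body presses on something with over 40 N, if the wrist force passes 120 N, or if a joint passes its speed limit or range.

### The arm

A 7-joint arm with a two-finger parallel gripper is mounted at the origin on the work surface. World frame = base frame: x ahead of the robot, y to its left, z up, the work surface at z = 0. Lengths are in m, angles in rad, forces in N, time in s.
With the tool pointing down it reaches from about 0.4 to 0.85 m from the base axis. Payload 4.4 kg.
Tool frame: the origin (TCP) lies midway between the tips of the shut fingers; the grasp point (between the pads) lies 19 mm behind it; z points along the fingers, y is the line along which they close (so a half turn about z gives the same grasp; the last joint's range is limited). The gripper opens to 94 mm and grips with 3 to 60 N. Pads are 16 mm wide; open, the fingers measure 119 mm over their backs; the gripper's body (75 mm by 177 mm) begins 78 mm behind the grasp point.
Start: joints at [1.273, 0.628, 0.038, 1.517, -0.027, 0.996, -0.02], TCP at [0.149, -0.633, 0.205] pointing down, gripper open.
Joint ranges: [-3.06, 3.06], [-0.37, 2.12], [-1.25, 1.32], [0.18, 2.47], [-1.1, 4.24], [0.23, 1.98], [-2.94, 2.94]. Speed limits (rad/s): [2.57, 2.57, 3.14, 3.14, 3.14, 3.14, 3.14].

### API

Orientations are given as a rotation vector (axis times angle).
In Python, from station import sensors, cams, job gives the robot as it stands.
- The arm moves only by the tool servo_tool, never from a script. Its argument "plan" is one flat list of numbers, 5 for each row, row after row: the finger opening in mm, from 0 to 94, then the shift along the tool's x, y, z normalised to -1 to 1, where 1 is 800 mm, then the turn about the tool's z normalised to -1 to 1, where 1 is pi/2 rad. A call has exactly 10 rows; each row is the pose to reach, as a shift and turn from the pose commanded when the call began, along the tool's axes at that moment; what a row does not reach only later rows make up. A row lasts 1/8 s, in which the tool goes at most 62.5 mm and 10.7 degrees, less where a joint would pass 70% of its speed; a pose out of reach is approached as far as the arm can. A call with a number of a shift or a turn outside -1 to 1 is refused whole. A call with a gripper value outside its range is refused whole. The fingers move at their own pace and stop on an object; the grip force is fixed at half the most. Time passes only in rows, so rows that repeat a pose let the fingers close, or fill a call up. It gives the time, the measured TCP pose, the force, the opening and the grip force at its end, in the units of the state.
- sensors.get_obs(): the state, without advancing time (a new reading comes with each control period).
- cams.snapshot(name): name is "side" or "top"; returns the picture (420x560x3 uint8, blue, green, red); there is no depth.
- cams.get_calibration(name): a dict with "K" (3x3 intrinsics, pixels), "world_from_camera" (4x4, takes a point from camera to world coordinates). Camera axes: x right, y down, z forward; pixel columns grow to the right and rows downward; lengths in m; the calibration is good to about 2 mm. A picture is of the moment at which its call begins. get_calibration takes no time and is no camera call.
- job.close_job(): hands the job in; it is judged then, once.
Trained networks look in the newest picture that a camera, given by its name, has taken for a name from the list of things; names that differ only in an ending like _2 or _b are one class to them, and where a whole thing is asked for, a point or a joint stands for the part that bears it (a point fixed in the world has none). Each returns a list of dicts, best first, with "score" (0 to 1); they miss things now and then, are a little off and sometimes report something else, mostly with a low value. They report only what shows in the picture. A call takes as long as a camera call. They do not tell look-alikes from the thing itself.
- cams.find_in(camera, query): "bbox" ([centre column, centre row, width, height] in pixels, round what is visible of it).
The state is a dict: "time": time; "joint_positions": joint angles; "joint_velocities": joint speeds; "effort": joint torques, N m; "eef_pos": TCP position; "ee_rot": TCP orientation; "ft_force": force on the tool from outside, world axes, zero at the start; "ft_torque": the same for the moment, N m; "width": opening from 0.0 (shut) to 1.0 (fully open); "finger_force": force on a finger pad.
Only numpy, scipy, OpenCV 4.12 (cv2) and the standard library are available. Lean on these libraries where they do the work, as an engineer would, in place of code of your own. Each camera call takes 0.05 s, during which the arm holds its last target. There are 200 camera calls.

## Working session

There is one attempt and no reset: what is moved stays moved. The work goes in short steps, Python scripts to look and compute and a tool call to move; the robot and the scene stay as the last step left them, time stands still between calls to the robot, and variables do not carry over. Pictures are saved under pics/ and viewed, at most 10 in all, crops included, and the job is handed in when it is done.

Besides the shell and the picture viewer there is one more tool, called after ">>>" as name(argument=value, ...) on one line, values as JSON. servo_tool: Moves the arm, as the interface text tells. Scaled input: -1 to 1 covers 800 mm each way for a shift and pi/2 rad each way for a turn. Its arguments: {"type":"object","properties":{"plan":{"type":"array"}},"required":["plan"]}

```bash
mkdir -p pics; ls; python3 - <<'E'
from station import sensors,cams,job
import cv2,numpy as np
for n in("top","side"):
    cv2.imwrite(f"pics/{n}0.png",cams.snapshot(n))
    c=cams.get_calibration(n);print(n,np.round(c["K"],1).tolist(),np.round(c["world_from_camera"],4).tolist())
    for q in("stand","post","tip_bar","ball","block","coin","bowl"):
        print(q,[(np.round(d["bbox"]).tolist(),round(d["score"],2)) for d in cams.find_in(n,q)][:4])
o=sensors.get_obs();print(o)
E
```

```text
pics
top [[406.2, 0.0, 278.1], [0.0, 406.2, 211.6], [0.0, 0.0, 1.0]] [[-0.0717, -0.9709, 0.2284, 0.453], [-0.9974, 0.0691, -0.0195, 0.1572], [0.0032, -0.2292, -0.9734, 1.0108], [0.0, 0.0, 0.0, 1.0]]
stand [([328.0, 277.0, 178.0, 138.0], 0.87)]
post [([327.0, 276.0, 96.0, 97.0], 0.72)]
tip_bar [([329.0, 274.0, 177.0, 119.0], 0.69)]
ball [([346.0, 280.0, 11.0, 11.0], 0.66), ([219.0, 262.0, 62.0, 64.0], 0.33)]
block [([331.0, 254.0, 10.0, 9.0], 0.47)]
coin [([325.0, 297.0, 11.0, 17.0], 0.66)]
bowl [([232.0, 180.0, 58.0, 53.0], 0.92), ([354.0, 149.0, 61.0, 52.0], 0.69), ([220.0, 263.0, 56.0, 61.0], 0.58)]
side [[445.7, 0.0, 279.1], [0.0, 445.7, 214.0], [0.0, 0.0, 1.0]] [[-0.7122, -0.3562, 0.6049, 0.0186], [-0.7019, 0.3501, -0.6203, 0.7793], [0.0092, -0.8664, -0.4993, 0.638], [0.0, 0.0, 0.0, 1.0]]
stand [([348.0, 243.0, 154.0, 134.0], 0.96)]
post [([351.0, 215.0, 90.0, 43.0], 0.82)]
tip_bar [([348.0, 243.0, 155.0, 134.0], 0.37)]
ball [([365.0, 211.0, 6.0, 8.0], 0.45)]
block []
coin [([363.0, 229.0, 14.0, 8.0], 0.66)]
bowl [([284.0, 195.0, 52.0, 29.0], 0.8), ([210.0, 244.0, 59.0, 36.0], 0.76), ([194.0, 356.0, 90.0, 78.0], 0.68), ([351.0, 215.0, 87.0, 44.0], 0.39)]
{'time': 0.8, 'joint_positions': array([ 1.2731811 ,  0.62840026,  0.03847491,  1.51737976, -0.02699419,
        0.99629254, -0.02000994]), 'joint_velocities': array([-0.00122831, -0.00109696,  0.00014764,  0.00262986, -0.00273642,
       -0.00106909, -0.00026526]), 'effort': array([-1.40118053e-05, -5.49532735e+01,  1.14316061e+00, -1.86935341e+01,
       -5.22147689e-02,  1.56024884e-02, -2.53649210e-05]), 'eef_pos': array([ 0.14938129, -0.63263091,  0.20548428]), 'ee_rot': array([3.12048447e+00, 3.63298914e-01, 8.03357982e-05]), 'ft_force': array([-0.76439518,  0.57543423,  0.47111208]), 'ft_torque': array([ 0.05348615,  0.04704791, -0.02448419]), 'finger_force': 0.0, 'width': 1.000793345813931}
```

```bash
python3 - <<'E'
import cv2
a=cv2.imread("pics/top0.png")[190:350,180:430];cv2.imwrite("pics/topc.png",cv2.resize(a,None,fx=3.2,fy=3.2,interpolation=cv2.INTER_CUBIC))
a=cv2.imread("pics/side0.png")[150:330,150:450];cv2.imwrite("pics/sidec.png",cv2.resize(a,None,fx=2.6,fy=2.6,interpolation=cv2.INTER_CUBIC))
E
```

```text
(no output)
```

View pics/top0.png

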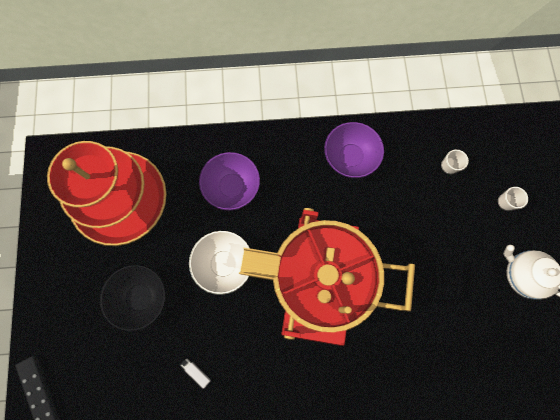

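View pics/topc.png

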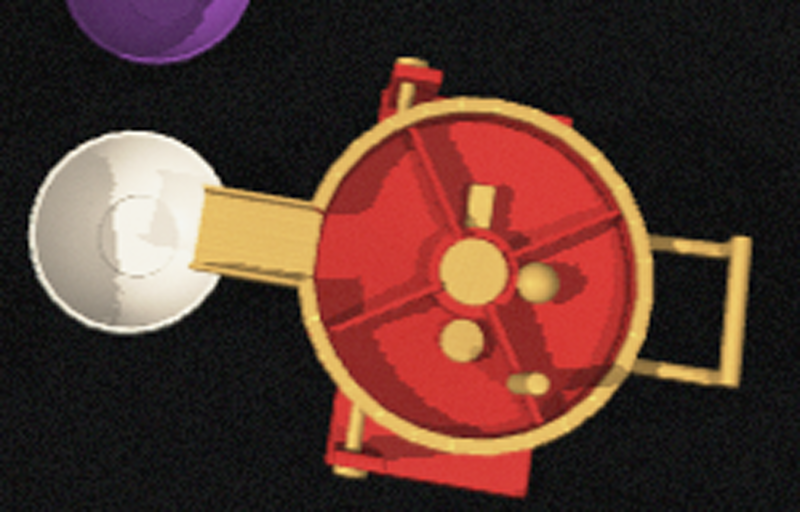

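View pics/sidec.png

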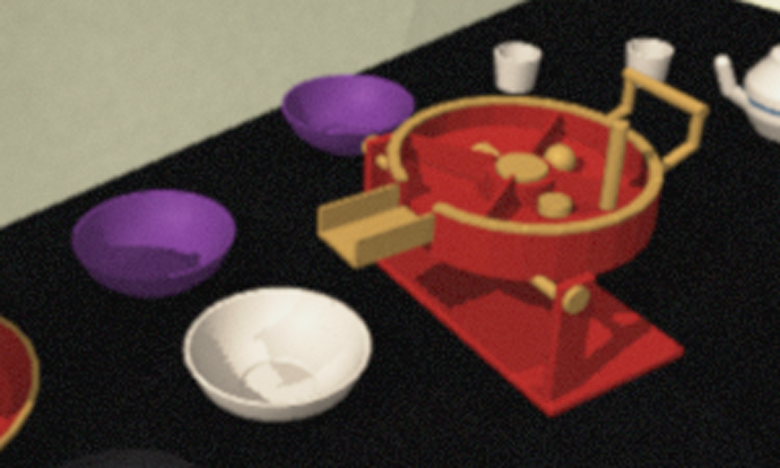

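```bash
cat >h.py <<'E'
import numpy as np,cv2
from station import sensors,cams,job
def ray(n,p):
    c=cams.get_calibration(n);K=np.array(c["K"]);T=np.array(c["world_from_camera"])
    d=T[:3,:3]@np.linalg.inv(K)@[p[0],p[1],1];return T[:3,3],d/np.linalg.norm(d)
def tri(a,b):
    (p,d),(q,e)=ray("top",a),ray("side",b)
    s=np.linalg.lstsq(np.c_[d,-e],q-p,rcond=None)[0];u,v=p+s[0]*d,q+s[1]*e
    return (u+v)/2,np.linalg.norm(u-v)
def onz(n,p,z):
    o,d=ray(n,p);return o+d*(z-o[2])/d[2]
E
python3 - <<'E'
from h import *
P=dict(hub=((473,271),(521,167)),post=((539,384),(619,124)),b1=((742,238),(629,72)),b2=((734,385),(707,106)),ball=((538,283),(561,157)),
s1=((205,186),(319,207)),s2=((191,268),(356,240)),ax1=((412,63),(372,143)),ax2=((348,470),(575,297)),bowl=((127,232),(278,343)))
for k,(a,b) in P.items():
    a=np.array(a)/3.2+[180,190];b=np.array(b)/2.6+150
    x,g=tri(a,b);print(k,np.round(x,4),round(g,4))
print(onz("top",np.array([473,271])/3.2+[180,190],.15),onz("top",np.array([539,384])/3.2+[180,190],.202))
for n in("top","side"):
    im=cv2.imread(f"pics/{n}0.png");print(n)
E
```

```text
hub [0.5122 0.0436 0.1372] 0.001
post [0.4379 0.0186 0.1981] 0.0003
b1 [ 0.518  -0.1281  0.1693] 0.0024
b2 [ 0.4266 -0.1084  0.1734] 0.0031
ball [5.009e-01 5.000e-04 1.347e-01] 0.0021
s1 [0.5821 0.2191 0.1419] 0.0015
s2 [0.5285 0.2315 0.1411] 0.0021
ax1 [0.6635 0.0692 0.1114] 0.0001
ax2 [0.3895 0.1359 0.1102] 0.0012
bowl [0.5648 0.284  0.0496] 0.001
[0.51168953 0.04554914 0.15      ] [0.43783198 0.01919897 0.202     ]
top
side
```

```bash
cat >>h.py <<'E'
from scipy.spatial.transform import Rotation as R
def pose():
    o=sensors.get_obs();y=R.from_rotvec(o["ee_rot"]).as_matrix()[:,1]
    return np.r_[o["eef_pos"],np.degrees(np.arctan2(y[1],y[0]))],o
def plan(T,start=None):
    """T: rows (x,y,z,psi deg,width mm), 10 of them"""
    p=pose()[0] if start is None else np.array(start);s=np.radians(p[3]);yv=np.array([np.cos(s),np.sin(s),0]);xv=np.array([-yv[1],yv[0],0])
    out=[]
    for t in T:
        d=np.array(t[:3])-p[:3];a=-(t[3]-p[3]+180)%360-180 if 0 else -((t[3]-p[3]+180)%360-180)
        out.append([t[4],round(d@xv/.8,4),round(d@yv/.8,4),round(-d[2]/.8,4),round(a/90,4)])
    print(len(out),", ".join(", ".join(f"{v:g}" for v in r) for r in out))
def lerp(a,b,f): return [np.array(a)+(np.array(b)-np.array(a))*k for k in f]
E
python3 - <<'E'
from h import *
p,o=pose();print(p)
a=np.r_[p,94];m=np.array([.30,-.31,.30,4.3,80])
plan(lerp(a,m,np.arange(1,11)/10))
plan(lerp(m,[.438,.0188,.26,85,60],np.arange(1,11)/10),m[:4])
E
```

```text
[  0.14938129  -0.63263091   0.20548428 -76.71859826]
10 92.6, 0.0276, -0.0349, -0.0118, -0.09, 91.2, 0.0552, -0.0698, -0.0236, -0.18, 89.8, 0.0828, -0.1048, -0.0354, -0.2701, 88.4, 0.1104, -0.1397, -0.0473, -0.3601, 87, 0.1379, -0.1746, -0.0591, -0.4501, 85.6, 0.1655, -0.2095, -0.0709, -0.5401, 84.2, 0.1931, -0.2445, -0.0827, -0.6301, 82.8, 0.2207, -0.2794, -0.0945, -0.7202, 81.4, 0.2483, -0.3143, -0.1063, -0.8102, 80, 0.2759, -0.3492, -0.1181, -0.9002
10 78, 0.0397, 0.0203, 0.005, -0.0897, 76, 0.0794, 0.0406, 0.01, -0.1793, 74, 0.1191, 0.0608, 0.015, -0.269, 72, 0.1588, 0.0811, 0.02, -0.3587, 70, 0.1985, 0.1014, 0.025, -0.4483, 68, 0.2381, 0.1217, 0.03, -0.538, 66, 0.2778, 0.142, 0.035, -0.6277, 64, 0.3175, 0.1623, 0.04, -0.7173, 62, 0.3572, 0.1825, 0.045, -0.807, 60, 0.3969, 0.2028, 0.05, -0.8967
```

>>> servo_tool(plan=[94, 0.028, -0.035, -0.03, -0.09, 94, 0.055, -0.07, -0.06, -0.18, 90, 0.083, -0.105, -0.09, -0.27, 90, 0.11, -0.14, -0.118, -0.36, 87, 0.138, -0.175, -0.118, -0.45, 85, 0.166, -0.21, -0.118, -0.54, 84, 0.193, -0.245, -0.118, -0.63, 83, 0.221, -0.28, -0.118, -0.72, 81, 0.248, -0.314, -0.118, -0.81, 80, 0.276, -0.349, -0.118, -0.9])

```text
time: 2.05
eef_pos: [0.3005, -0.3092, 0.3001]
ee_rot: [2.131, 2.307, -0.0]
ft_force: [-0.6, -0.6, -0.3]
width: 0.853
finger_force: 0.0
```

>>> servo_tool(plan=[78, 0.0397, 0.0203, 0.005, -0.09, 76, 0.0794, 0.0406, 0.01, -0.18, 74, 0.119, 0.061, 0.015, -0.27, 72, 0.159, 0.081, 0.02, -0.36, 70, 0.1985, 0.101, 0.025, -0.45, 68, 0.238, 0.122, 0.03, -0.54, 66, 0.278, 0.142, 0.035, -0.63, 64, 0.3175, 0.162, 0.04, -0.717, 62, 0.357, 0.1825, 0.045, -0.807, 60, 0.397, 0.203, 0.05, -0.897])

```text
time: 3.3
eef_pos: [0.4389, 0.0195, 0.26]
ee_rot: [0.13, 3.138, -0.001]
ft_force: [0.0, -0.2, 0.4]
width: 0.638
finger_force: 0.0
```

```bash
python3 - <<'E'
from h import *
p,o=pose();print(p,o["time"],o["joint_positions"].round(2),o["ft_force"])
a=np.r_[p,45]
plan(lerp(a,[.438,.0188,.166,85,45],np.arange(1,6)/5)+[[.438,.0188,.166,85,w] for w in (45,45,10,10,10)])
E
```

```text
[4.38885816e-01 1.95088059e-02 2.59979333e-01 8.52425248e+01] 3.3 [ 0.52  0.34 -0.83  1.98  0.31  0.95  1.02] [ 0.03405493 -0.21307378  0.4353702 ]
10 45, 0.0002, -0.0002, 0.0235, 0.0005, 45, 0.0004, -0.0004, 0.047, 0.0011, 45, 0.0006, -0.0006, 0.0705, 0.0016, 45, 0.0008, -0.0008, 0.094, 0.0022, 45, 0.001, -0.001, 0.1175, 0.0027, 45, 0.001, -0.001, 0.1175, 0.0027, 45, 0.001, -0.001, 0.1175, 0.0027, 10, 0.001, -0.001, 0.1175, 0.0027, 10, 0.001, -0.001, 0.1175, 0.0027, 10, 0.001, -0.001, 0.1175, 0.0027
```

>>> servo_tool(plan=[45, 0, 0, 0.02, 0, 45, 0, 0, 0.045, 0, 45, 0, 0, 0.07, 0, 45, 0.001, -0.001, 0.094, 0, 45, 0.001, -0.001, 0.117, 0, 45, 0.001, -0.001, 0.1175, 0, 35, 0.001, -0.001, 0.1175, 0, 25, 0.001, -0.001, 0.1175, 0, 18, 0.001, -0.001, 0.1175, 0, 8, 0.001, -0.001, 0.1175, 0])

```text
time: 4.55
eef_pos: [0.4382, 0.0183, 0.1663]
ee_rot: [0.137, 3.137, 0.001]
ft_force: [0.7, 1.5, 1.9]
width: 0.143
finger_force: 30.0
```

```bash
python3 - <<'E'
from h import *
for n,b in(("top",(190,350,180,430)),("side",(150,330,150,450))):
    a=cams.snapshot(n)[b[0]:b[1],b[2]:b[3]];cv2.imwrite(f"pics/{n}1.png",a)
a=[cv2.resize(cv2.imread(f"pics/{n}1.png"),(400,300 if n=="x" else 256 if n=="top" else 240),interpolation=3) for n in("top","side")]
cv2.imwrite("pics/g1.png",cv2.vconcat(a))
p,o=pose();print(p,o["time"],o["ft_force"],o["width"]*94,o["finger_force"])
E
```

```text
[4.38246275e-01 1.82425187e-02 1.66315515e-01 8.50149835e+01] 4.65 [1.44949714 1.6455329  2.91204415] 13.481245924958692 30.000616014003754
```

View pics/g1.png

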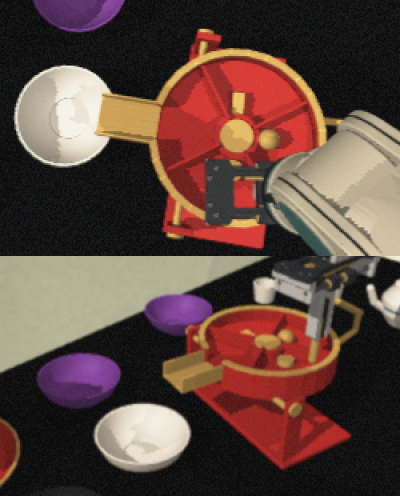

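```bash
python3 - <<'E'
from h import *
c=np.array([.5117,.0436]);p,o=pose();s=p.copy()
d=p[:2]-c;a0=np.degrees(np.arctan2(d[1],d[0]));r0=np.hypot(*d);print(a0,r0)
v=np.minimum(1,np.minimum(np.arange(50)+.5,49.5-np.arange(50))/8);f=np.cumsum(v)/v.sum()
D=-((a0-(45-13.6))%360);print(D,v.sum(),D/v.sum())
T=[]
for k in f:
    a=np.radians(a0+D*k);r=r0+(.078-r0)*k
    T.append([*(c+r*np.array([np.cos(a),np.sin(a)])),p[2],p[3]+D*k,8])
for i in range(5):
    plan(T[10*i:10*i+10],s);s=np.array(T[10*i+9][:4])
E
```

```text
-160.95445100627717 0.07770747439270508
-167.64554899372283 42.0 -3.9915606903267338
10 8, 0.0002, 0.0004, -0, 0.0028, 8, 0.0007, 0.0016, -0, 0.0111, 8, 0.0015, 0.0035, -0, 0.0249, 8, 0.0025, 0.0063, -0, 0.0444, 8, 0.0038, 0.0099, -0, 0.0693, 8, 0.0051, 0.0143, -0, 0.0998, 8, 0.0064, 0.0197, -0, 0.1358, 8, 0.0075, 0.0259, -0, 0.1774, 8, 0.0082, 0.0327, -0, 0.2218, 8, 0.0085, 0.0394, -0, 0.2661
10 8, 0.0025, 0.0063, -0, 0.0444, 8, 0.0047, 0.0127, -0, 0.0887, 8, 0.0063, 0.0193, -0, 0.1331, 8, 0.0075, 0.0259, -0, 0.1774, 8, 0.0082, 0.0327, -0, 0.2218, 8, 0.0085, 0.0394, -0, 0.2661, 8, 0.0083, 0.0462, -0, 0.3105, 8, 0.0076, 0.0529, -0, 0.3548, 8, 0.0064, 0.0596, -0, 0.3992, 8, 0.0048, 0.0662, -0, 0.4435
10 8, 0.0026, 0.0063, -0, 0.0444, 8, 0.0047, 0.0127, -0, 0.0887, 8, 0.0063, 0.0193, -0, 0.1331, 8, 0.0075, 0.026, -0, 0.1774, 8, 0.0082, 0.0327, -0, 0.2218, 8, 0.0085, 0.0395, -0, 0.2661, 8, 0.0083, 0.0462, -0, 0.3105, 8, 0.0076, 0.053, -0, 0.3548, 8, 0.0064, 0.0597, -0, 0.3992, 8, 0.0048, 0.0663, -0, 0.4435
10 8, 0.0026, 0.0063, -0, 0.0444, 8, 0.0047, 0.0127, -0, 0.0887, 8, 0.0063, 0.0193, -0, 0.1331, 8, 0.0075, 0.026, -0, 0.1774, 8, 0.0082, 0.0327, -0, 0.2218, 8, 0.0085, 0.0395, -0, 0.2661, 8, 0.0083, 0.0463, -0, 0.3105, 8, 0.0076, 0.053, -0, 0.3548, 8, 0.0064, 0.0597, -0, 0.3992, 8, 0.0048, 0.0663, -0, 0.4435
10 8, 0.0026, 0.0063, -0, 0.0444, 8, 0.0047, 0.0127, -0, 0.0887, 8, 0.0062, 0.0189, -0, 0.1303, 8, 0.0073, 0.0243, -0, 0.1663, 8, 0.0079, 0.029, -0, 0.1968, 8, 0.0082, 0.0328, -0, 0.2218, 8, 0.0084, 0.0357, -0, 0.2412, 8, 0.0085, 0.0378, -0, 0.255, 8, 0.0085, 0.0391, -0, 0.2633, 8, 0.0085, 0.0395, -0, 0.2661
```

>>> servo_tool(plan=[8, 0.0002, 0.0004, 0, 0.003, 8, 0.0007, 0.0016, 0, 0.011, 8, 0.0015, 0.0035, 0, 0.025, 8, 0.0025, 0.0063, 0, 0.044, 8, 0.0038, 0.0099, 0, 0.069, 8, 0.0051, 0.0143, 0, 0.1, 8, 0.0064, 0.0197, 0, 0.136, 8, 0.0075, 0.0259, 0, 0.177, 8, 0.0082, 0.0327, 0, 0.222, 8, 0.0085, 0.0394, 0, 0.266])

```text
time: 5.9
eef_pos: [0.4332, 0.0503, 0.1663]
ee_rot: [0.788, 3.041, -0.001]
ft_force: [-0.9, 0.1, 8.5]
width: 0.141
finger_force: 30.0
```

>>> servo_tool(plan=[8, 0.0025, 0.0063, 0, 0.0444, 8, 0.0047, 0.0127, 0, 0.0887, 8, 0.0063, 0.0193, 0, 0.1331, 8, 0.0075, 0.0259, 0, 0.1774, 8, 0.0082, 0.0327, 0, 0.2218, 8, 0.0085, 0.0394, 0, 0.2661, 8, 0.0083, 0.0462, 0, 0.3105, 8, 0.0076, 0.0529, 0, 0.3548, 8, 0.0064, 0.0596, 0, 0.3992, 8, 0.0048, 0.0662, 0, 0.4435])

```text
time: 7.15
eef_pos: [0.4541, 0.1, 0.1663]
ee_rot: [-1.776, -2.588, 0.0]
ft_force: [-3.8, 4.6, 9.6]
width: 0.147
finger_force: 30.0
```

>>> servo_tool(plan=[8, 0.0026, 0.0063, 0, 0.0444, 8, 0.0047, 0.0127, 0, 0.0887, 8, 0.0063, 0.0193, 0, 0.1331, 8, 0.0075, 0.026, 0, 0.1774, 8, 0.0082, 0.0327, 0, 0.2218, 8, 0.0085, 0.0395, 0, 0.2661, 8, 0.0083, 0.0462, 0, 0.3105, 8, 0.0076, 0.053, 0, 0.3548, 8, 0.0064, 0.0597, 0, 0.3992, 8, 0.0048, 0.0663, 0, 0.4435])

```text
time: 8.4
eef_pos: [0.5032, 0.1252, 0.1664]
ee_rot: [-2.551, -1.827, -0.004]
ft_force: [-1.3, 9.7, 4.9]
width: 0.141
finger_force: 30.0
```

>>> servo_tool(plan=[8, 0.0026, 0.0063, 0, 0.0444, 8, 0.0047, 0.0127, 0, 0.0887, 8, 0.0063, 0.0193, 0, 0.1331, 8, 0.0075, 0.026, 0, 0.1774, 8, 0.0082, 0.0327, 0, 0.2218, 8, 0.0085, 0.0395, 0, 0.2661, 8, 0.0083, 0.0463, 0, 0.3105, 8, 0.0076, 0.053, 0, 0.3548, 8, 0.0064, 0.0597, 0, 0.3992, 8, 0.0048, 0.0663, 0, 0.4435])

```text
time: 9.65
eef_pos: [0.557, 0.1124, 0.1665]
ee_rot: [-3.02, -0.846, -0.009]
ft_force: [3.2, 8.9, 2.3]
width: 0.141
finger_force: 30.0
```

>>> servo_tool(plan=[8, 0.0026, 0.0063, 0, 0.0444, 8, 0.0047, 0.0127, 0, 0.0887, 8, 0.0062, 0.0189, 0, 0.1303, 8, 0.0073, 0.0243, 0, 0.1663, 8, 0.0079, 0.029, 0, 0.1968, 8, 0.0082, 0.0328, 0, 0.2218, 8, 0.0084, 0.0357, 0, 0.2412, 8, 0.0085, 0.0378, 0, 0.255, 8, 0.0085, 0.0391, 0, 0.2633, 8, 0.0085, 0.0395, 0, 0.2661])

```text
time: 10.9
eef_pos: [0.5806, 0.088, 0.1665]
ee_rot: [-3.13, -0.203, -0.011]
ft_force: [6.1, 7.7, -1.5]
width: 0.143
finger_force: 30.0
```

```bash
python3 - <<'E'
from h import *
p,o=pose();print(p,o["time"],o["ft_force"],o["joint_positions"].round(2))
# release in place, rise, travel above bar
b=np.array([.4723,-.1183])
plan([[*p[:3],p[3],w] for w in (14,20,28,36,42)]+lerp([*p,45],[*p[:2],.26,p[3],45],[.1,.3,.55,.8,1]),p)
s=np.array([*p[:2],.26,p[3]])
plan(lerp([*s,50],[*b,.26,-103.7,50],np.arange(1,10)/9)+[[*b,.255,-103.7,50]],s)
E
```

```text
[  0.58063679   0.0879532    0.1665275  -82.58609403] 10.9 [ 6.12051501  7.68614399 -1.52865897] [-0.28  0.58  0.12  1.75 -0.1   0.81 -1.54]
10 14, 0, 0, -0, -0, 20, 0, 0, -0, -0, 28, 0, 0, -0, -0, 36, 0, 0, -0, -0, 42, 0, 0, -0, -0, 45, 0, 0, -0.0117, -0, 45, 0, 0, -0.0351, -0, 45, 0, 0, -0.0643, -0, 45, 0, 0, -0.0935, -0, 45, 0, 0, -0.1168, -0
10 50, -0.0186, 0.0265, -0, 0.0261, 50, -0.0372, 0.0529, -0, 0.0521, 50, -0.0559, 0.0794, -0, 0.0782, 50, -0.0745, 0.1059, -0, 0.1043, 50, -0.0931, 0.1323, -0, 0.1303, 50, -0.1117, 0.1588, -0, 0.1564, 50, -0.1303, 0.1853, -0, 0.1825, 50, -0.1489, 0.2117, -0, 0.2085, 50, -0.1676, 0.2382, -0, 0.2346, 50, -0.1676, 0.2382, 0.0063, 0.2346
```

>>> servo_tool(plan=[14, 0.001, 0.001, 0, 0, 18, 0.001, 0.001, 0, 0, 24, 0.001, 0.001, 0, 0, 32, 0.001, 0.001, 0, 0, 42, 0.001, 0.001, 0, 0, 45, 0.001, 0.001, -0.0117, 0, 45, 0.001, 0.001, -0.035, 0, 45, 0.001, 0.001, -0.064, 0, 45, 0.001, 0.001, -0.0935, 0, 45, 0.001, 0.001, -0.117, 0])

```text
time: 12.15
eef_pos: [0.5787, 0.0833, 0.2613]
ee_rot: [-3.135, -0.202, -0.003]
ft_force: [-1.1, -1.5, 0.0]
width: 0.477
finger_force: 0.0
```

>>> servo_tool(plan=[50, -0.0186, 0.0265, 0, 0.026, 50, -0.037, 0.053, 0, 0.052, 50, -0.056, 0.08, 0, 0.078, 50, -0.0745, 0.106, 0, 0.104, 50, -0.093, 0.132, 0, 0.13, 50, -0.112, 0.159, 0, 0.156, 50, -0.13, 0.185, 0, 0.1825, 50, -0.149, 0.212, 0, 0.2085, 50, -0.1676, 0.238, 0, 0.2346, 50, -0.1676, 0.238, 0, 0.2346])

```text
time: 13.4
eef_pos: [0.4688, -0.1251, 0.2596]
ee_rot: [3.118, -0.383, -0.0]
ft_force: [-0.5, 0.0, 0.6]
width: 0.534
finger_force: 0.0
```

```bash
python3 - <<'E'
from h import *
a=[]
for n,b,h in(("top",(190,350,180,430),256),("side",(150,330,200,450),288)):
    im=cams.snapshot(n);cv2.imwrite(f"pics/{n}2.png",im)
    im=im[b[0]:b[1],b[2]:b[3]]
    a.append(cv2.resize(im,None,fx=2.2,fy=1.7 if 0 else 2.2,interpolation=3)[:, :550])
    for q in("ball","coin","block"):print(n,q,[(np.round(d["bbox"]).tolist(),round(d["score"],2)) for d in cams.find_in(n,q)][:2])
g=cv2.vconcat(a);print(g.shape);cv2.imwrite("pics/g2.png",cv2.resize(g,None,fx=.79,fy=.79) if g.shape[0]>600 else g)
p,o=pose();print(p,o["time"],o["ft_force"],o["joint_positions"].round(2))
E
```

```text
top ball [([305.0, 279.0, 14.0, 15.0], 0.47)]
top coin [([325.0, 253.0, 9.0, 11.0], 0.55)]
top block [([330.0, 296.0, 2.0, 15.0], 0.43)]
side ball [([338.0, 225.0, 6.0, 9.0], 0.6)]
side coin []
side block [([367.0, 227.0, 16.0, 8.0], 0.45)]
(748, 550, 3)
[   0.47016615   -0.12207753    0.25938918 -103.65814487] 13.8 [-0.22590674  0.0853934  -0.04895961] [-0.01  0.34  0.28  1.9  -0.12  0.92 -1.48]
```

View pics/g2.png

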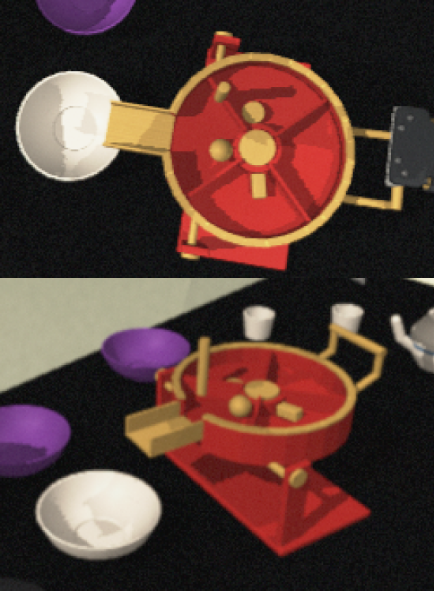

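```bash
python3 - <<'E'
from h import *
p,o=pose();b=np.array([.473,-.1175]);Y=np.array([np.cos(np.radians(76.3)),np.sin(np.radians(76.3))])
plan(lerp([*p,50],[*b,.154,-103.7,50],[.15,.35,.6,.85,1,1])+[[*b,.154,-103.7,w] for w in (40,28,16,6)],p)
f=.36*(1-np.cos(np.pi*np.arange(21)/20))/2
T=[[*(b+Y*(-.225*np.cos(t)+.06*np.sin(t)+.225)),.154+.225*np.sin(t)+.06*np.cos(t)-.06,-103.7,6] for t in f]
plan(T[1:11],T[0][:4]);plan(T[11:],T[10][:4]);plan(T[9::-1]+[T[0]]*0 if 0 else T[19:9:-1],T[20][:4]);plan(T[9::-1],T[10][:4])
E
```

```text
10 50, 0.0003, -0.001, 0.0198, 0.0001, 50, 0.0007, -0.0022, 0.0461, 0.0002, 50, 0.0013, -0.0038, 0.079, 0.0003, 50, 0.0018, -0.0054, 0.112, 0.0004, 50, 0.0021, -0.0064, 0.1317, 0.0005, 50, 0.0021, -0.0064, 0.1317, 0.0005, 40, 0.0021, -0.0064, 0.1317, 0.0005, 28, 0.0021, -0.0064, 0.1317, 0.0005, 16, 0.0021, -0.0064, 0.1317, 0.0005, 6, 0.0021, -0.0064, 0.1317, 0.0005
10 6, -0, -0.0002, -0.0006, -0, 6, -0, -0.0007, -0.0025, -0, 6, 0, -0.0015, -0.0055, -0, 6, -0, -0.0027, -0.0096, -0, 6, 0, -0.0043, -0.0147, -0, 6, -0, -0.0063, -0.0206, -0, 6, -0, -0.0087, -0.0272, -0, 6, -0, -0.0115, -0.0343, -0, 6, 0, -0.0146, -0.0417, -0, 6, -0, -0.018, -0.0491, -0
10 6, 0, -0.0036, -0.0074, -0, 6, 0, -0.0073, -0.0144, -0, 6, -0, -0.011, -0.0211, -0, 6, -0, -0.0146, -0.0271, -0, 6, -0, -0.0179, -0.0324, -0, 6, 0, -0.0208, -0.0369, -0, 6, -0, -0.0232, -0.0405, -0, 6, 0, -0.025, -0.043, -0, 6, 0, -0.0261, -0.0446, -0, 6, 0, -0.0265, -0.0451, -0
10 6, -0, 0.0004, 0.0005, -0, 6, -0, 0.0015, 0.0021, -0, 6, -0, 0.0033, 0.0047, -0, 6, -0, 0.0057, 0.0082, -0, 6, -0, 0.0086, 0.0127, -0, 6, -0, 0.0119, 0.018, -0, 6, -0, 0.0155, 0.0241, -0, 6, -0, 0.0192, 0.0307, -0, 6, -0, 0.0229, 0.0378, -0, 6, -0, 0.0265, 0.0451, -0
10 6, 0, 0.0034, 0.0075, -0, 6, 0, 0.0065, 0.0148, -0, 6, -0, 0.0093, 0.0219, -0, 6, -0, 0.0116, 0.0285, -0, 6, 0, 0.0136, 0.0344, -0, 6, -0, 0.0152, 0.0395, -0, 6, 0, 0.0164, 0.0436, -0, 6, -0, 0.0173, 0.0467, -0, 6, -0, 0.0178, 0.0485, -0, 6, 0, 0.018, 0.0491, -0
```

>>> servo_tool(plan=[50, 0, -0.001, 0.02, 0, 50, 0.001, -0.002, 0.046, 0, 50, 0.001, -0.004, 0.079, 0, 50, 0.002, -0.005, 0.112, 0, 50, 0.002, -0.006, 0.1317, 0, 50, 0.002, -0.006, 0.1317, 0, 40, 0.002, -0.006, 0.1317, 0, 28, 0.002, -0.006, 0.1317, 0, 16, 0.002, -0.006, 0.1317, 0, 6, 0.002, -0.006, 0.1317, 0])

```text
time: 15.05
eef_pos: [0.4737, -0.1152, 0.1546]
ee_rot: [-3.115, 0.374, -0.002]
ft_force: [3.0, 13.1, 2.2]
width: 0.143
finger_force: 6.9
```

>>> servo_tool(plan=[6, 0, 0, 0, 0, 6, 0, 0, 0, 0, 6, 0, 0, 0, 0, 6, 0, 0, 0, 0, 6, 0, 0, 0, 0, 6, 0, 0, 0, 0, 6, 0, 0, 0, 0, 6, 0, 0, 0, 0, 6, 0, 0, 0, 0, 6, 0, 0, 0, 0])

```text
time: 16.3
eef_pos: [0.4739, -0.1142, 0.1545]
ee_rot: [-3.115, 0.371, -0.002]
ft_force: [1.5, 9.1, 1.8]
width: 0.116
finger_force: 30.0
```

>>> servo_tool(plan=[6, 0, -0.001, -0.0006, 0, 6, 0, -0.002, -0.0025, 0, 6, 0, -0.0035, -0.0055, 0, 6, 0, -0.005, -0.0096, 0, 6, 0, -0.007, -0.0147, 0, 6, 0, -0.009, -0.0206, 0, 6, 0, -0.0117, -0.0272, 0, 6, 0, -0.0145, -0.0343, 0, 6, 0, -0.0176, -0.0417, 0, 6, 0, -0.021, -0.0491, 0])

```text
time: 17.55
eef_pos: [0.4771, -0.1008, 0.1934]
ee_rot: [-3.118, 0.374, -0.001]
ft_force: [3.1, 4.0, -6.0]
width: 0.118
finger_force: 30.0
```

>>> servo_tool(plan=[6, 0, -0.0036, -0.0074, 0, 6, 0, -0.0073, -0.0144, 0, 6, 0, -0.011, -0.0211, 0, 6, 0, -0.0146, -0.0271, 0, 6, 0, -0.0179, -0.0324, 0, 6, 0, -0.0208, -0.0369, 0, 6, 0, -0.0232, -0.0405, 0, 6, 0, -0.025, -0.043, 0, 6, 0, -0.0261, -0.0446, 0, 6, 0, -0.0265, -0.0451, 0])

```text
time: 18.8
eef_pos: [0.4818, -0.0812, 0.2295]
ee_rot: [-3.119, 0.375, -0.001]
ft_force: [4.5, 3.3, -6.9]
width: 0.118
finger_force: 30.0
```

>>> servo_tool(plan=[6, 0, 0, 0, 0, 6, 0, 0, 0, 0, 6, 0, 0, 0, 0, 6, 0, 0, 0, 0, 6, 0, 0, 0, 0, 6, 0, 0, 0, 0, 6, 0, 0, 0, 0, 6, 0, 0, 0, 0, 6, 0, 0, 0, 0, 6, 0, 0, 0, 0])

```text
time: 20.05
eef_pos: [0.4818, -0.0813, 0.2295]
ee_rot: [-3.119, 0.376, -0.001]
ft_force: [3.8, 4.5, -5.7]
width: 0.124
finger_force: 30.0
```

```bash
python3 - <<'E'
from h import *
a=[]
for n,b in(("top",(190,350,180,430)),("side",(150,330,200,450))):
    im=cams.snapshot(n)[b[0]:b[1],b[2]:b[3]];a.append(cv2.resize(im,None,fx=1.75,fy=1.75,interpolation=3))
cv2.imwrite("pics/g3.png",cv2.vconcat(a))
print(pose())
E
```

```text
(array([ 4.81814479e-01, -8.12894244e-02,  2.29478571e-01, -1.03737562e+02]), {'time': 20.15, 'joint_positions': array([-0.08882827,  0.37794328,  0.27289059,  1.93093523, -0.13334269,
        0.84951014, -1.55659933]), 'joint_velocities': array([-4.73525292e-07, -4.31914131e-04,  1.11849104e-03, -3.48959507e-04,
       -2.18514005e-03,  1.09563387e-03,  1.09267552e-03]), 'effort': array([ 2.11986601e+00, -4.09952080e+01,  4.73926127e+00, -1.65264809e+01,
        1.09459944e+00,  8.56376477e-01, -2.02188233e-02]), 'eef_pos': array([ 0.48181448, -0.08128942,  0.22947857]), 'ee_rot': array([-3.11867876e+00,  3.75677665e-01, -6.25579440e-04]), 'ft_force': array([ 3.56080088,  4.0491369 , -5.49617345]), 'ft_torque': array([ 0.77284023, -0.83135019, -0.00708974]), 'finger_force': 29.998379051685333, 'width': 0.1192687757306388})
```

View pics/g3.png

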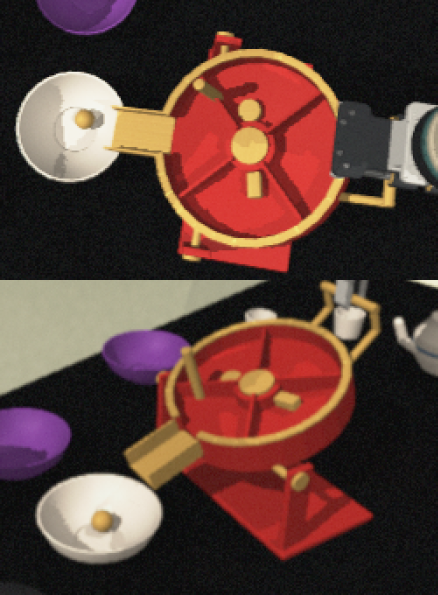

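The ball is in the bowl (about (84,118) in the top crop) and both other sweets are still in the carousel. Next I lower the bar.

>>> servo_tool(plan=[6, 0, 0.0004, 0.0005, 0, 6, 0, 0.0015, 0.0021, 0, 6, 0, 0.0033, 0.0047, 0, 6, 0, 0.0057, 0.0082, 0, 6, 0, 0.0086, 0.0127, 0, 6, 0, 0.0119, 0.018, 0, 6, 0, 0.0155, 0.0241, 0, 6, 0, 0.0192, 0.0307, 0, 6, 0, 0.0229, 0.0378, 0, 6, 0, 0.0265, 0.0451, 0])

```text
time: 21.4
eef_pos: [0.4769, -0.1015, 0.1936]
ee_rot: [-3.118, 0.376, -0.001]
ft_force: [3.1, 4.1, -4.0]
width: 0.119
finger_force: 30.0
```

>>> servo_tool(plan=[6, 0, 0.0034, 0.0075, 0, 6, 0, 0.0065, 0.0148, 0, 6, 0, 0.0093, 0.0219, 0, 6, 0, 0.0116, 0.0285, 0, 6, 0, 0.0136, 0.0344, 0, 6, 0, 0.0152, 0.0395, 0, 6, 0, 0.0164, 0.0436, 0, 6, 0, 0.0173, 0.0467, 0, 6, 0, 0.0178, 0.0485, 0, 6, 0, 0.018, 0.0491, 0])

```text
time: 22.65
eef_pos: [0.474, -0.1143, 0.1575]
ee_rot: [-3.116, 0.374, -0.003]
ft_force: [-4.0, 9.5, 30.5]
width: 0.117
finger_force: 30.0
```

>>> servo_tool(plan=[6, 0, 0, 0, 0, 14, 0, 0, 0, 0, 22, 0, 0, 0, 0, 32, 0, 0, 0, 0, 42, 0, 0, 0, 0, 50, 0, 0, 0, 0, 50, 0, 0, 0, 0, 50, 0, 0, -0.03, 0, 50, 0, 0, -0.07, 0, 50, 0, 0, -0.12, 0])

```text
time: 23.9
eef_pos: [0.4725, -0.116, 0.2506]
ee_rot: [3.119, -0.376, -0.003]
ft_force: [-0.5, 0.4, -0.4]
width: 0.53
finger_force: 0.0
```

>>> servo_tool(plan=[50, 0, 0, -0.04, 0, 50, 0, 0, -0.08, 0, 50, 0, 0.05, -0.1, 0, 50, 0, 0.1, -0.1, 0, 50, 0, 0.15, -0.1, 0, 50, 0, 0.2, -0.1, 0, 50, 0, 0.2, -0.1, 0, 50, 0, 0.2, -0.1, 0, 50, 0, 0.2, -0.1, 0, 50, 0, 0.2, -0.1, 0])

```text
time: 25.15
eef_pos: [0.4355, -0.2705, 0.3301]
ee_rot: [-3.119, 0.373, -0.0]
ft_force: [0.1, 0.1, -0.6]
width: 0.533
finger_force: 0.0
```

```bash
python3 - <<'E'
from h import *
a=[]
for n,b in(("top",(190,350,180,430)),("side",(150,330,200,450))):
    im=cams.snapshot(n)[b[0]:b[1],b[2]:b[3]];a.append(cv2.resize(im,None,fx=1.75,fy=1.75,interpolation=3))
cv2.imwrite("pics/g4.png",cv2.vconcat(a))
E
```

```text
(no output)
```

View pics/g4.png

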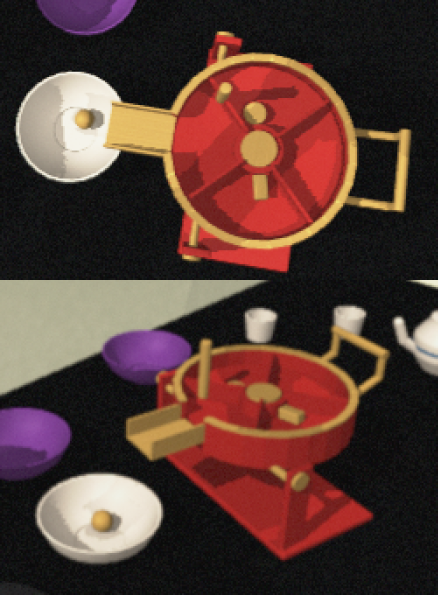

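The carousel is level, the ball is in the bowl, the block and disc are still inside, and the arm is clear.

```bash
python3 -c "
from station import job
print(job.close_job())"
```

```text
the job is handed in; nothing more can be done
None
```

The job is handed in at about 25 s of the 58 s limit: the last pictures show the round sweet in the white bowl, the carousel level with the block and disc still in it, and the arm clear of everything (the hand-in returned no verdict).

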